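# Draw the blank home in the slide jig and lock it

### The arm

A 6-joint arm with a two-finger parallel gripper is mounted at the origin on a cart in front of the work surface, level with it; the furniture and walls round the work are solid. World frame = base frame: x ahead of the robot, y to its left, z up, the work surface at z = 0. Lengths are in m, angles in rad, forces in N, time in s.
With the tool pointing down it reaches from about 0.25 to 0.8 m from the base axis. Payload 8.5 kg.
Tool frame: the origin (TCP) lies at the very end of the fingers, on their centre line; the grasp point (between the pads) lies 19 mm behind it; z points along the fingers, y is the line along which they close (so a half turn about z gives the same grasp; the last joint's range is limited). The gripper opens to 85 mm and grips with 20 to 120 N. Pads are 22 mm wide; open, the fingers measure 114 mm over their backs; the gripper's body (76 mm by 85 mm) begins 54 mm behind the grasp point. The pads swing forward as they close: fully open they stand 13 mm farther back than shut.
Start: joints at [1.172, 0.238, -0.013, 1.319, 0, 1.571], TCP at [0.204, 0.484, 0.231] pointing down, gripper open.
Joint ranges: [-2.66, 2.66], [-1.03, 1.9], [-1.14, 1.46], [-1.82, 2.27], [-1.45, 1.34], [-3.14, 3.14]. Speed limits (rad/s): [2.22, 2.22, 2.79, 3.14, 3.14, 3.14].

### API

Orientations are given as a unit quaternion [w, x, y, z].
In Python, from bench import * gives the robot as it stands.
- The arm moves only by the tool drive_tool, never from a script. Its argument "moves" is a list of rows, each an object of numbers: "claw": the opening in per cent of the stroke, from 0 (shut) to 100 (fully open); "x", "y", "z": the shift along the tool's x, y, z in cm; "roll": the turn about the tool's z in degrees. A call has 1 to 20 rows; each row shifts and turns the commanded pose from where the row before left it, along the tool's axes as they then stand; what a row does not reach is not made up. A row lasts 1/10 s, in which the tool goes at most 50 mm and 8.59 degrees, less where a joint would pass 70% of its speed; a pose out of reach is approached as far as the arm can. A call is refused whole if a number of a shift passes 5 or a number of a turn 8.59, either way. A call with a gripper value outside its range is refused whole. The fingers move at their own pace and stop on an object; "force" is the grip in N (left out, the last holds). Time passes only in rows, so rows that do not move let the fingers close. It gives the time, the measured TCP pose, the force, the opening and the grip force at its end, in the units of the state.
- get_state(): the state, without advancing time (a new reading comes with each control period).
- get_image(name): name is "side" or "top" or "wrist"; returns a dict with "img" (400x640x3 uint8, blue, green, red), "fx", "fy", "cx", "cy" (pixels), "xyz" and "orientation" of the camera in the world. Camera axes: x right, y up, looking along -z (the intrinsics and any distortion apply to the point x, -y, -z); pixel columns grow to the right and rows downward; lengths in m; the calibration is good to about 2 mm. A picture is of the moment at which its call begins. There is no depth.
- sign_off(): hands the job in; it is judged then, once.
The state is a dict: "time_s": time; "joint_pos": joint angles; "qd": joint speeds; "tau": joint torques, N m; "tcp_pos": TCP position; "ee_rot": TCP orientation; "wrist_force": force on the tool from outside, world axes, zero at the start; "wrist_torque": the same for the moment, N m; "width": finger opening in m; "gripper_force": force on a finger pad.
Only numpy, scipy, OpenCV 4.12 (cv2) and the standard library are available. Lean on these libraries where they do the work, as an engineer would, in place of code of your own. Each camera call takes 0.05 s, during which the arm holds its last target. There are 200 camera calls.

### The job

Press lightly on top of the steel blank in the slide jig and draw it slowly toward you along the slideway until it is fully home against the front stop, without bearing down hard or knocking it against the stop. Then fold the keeper bar fully down behind it, so that the blank is locked in, and leave the things lying round the jig where they are.

Things in the scene. Friction and masses are not known exactly. Their poses are not given: they have to be found in the camera images.
- jig: Slide jig fixed to the bench: black base 220 (x) x 84 (y) x 20 mm; its slippery top, the slideway, is sprung: sinks 1 mm per 12 N, at most 2.5 mm. Origin: centre of its underside. x runs from front stop to rear cover: draw along -x, toward the robot; y to the left, z up. Aluminium guide rails at y +-22.75 to +-30.75, 5 mm high. Low steel cover over the rear, x 55 to 105, top 37.5 mm above the bench.
- blank_center (a point): Centre (half-way up) of the blank, a plain steel plate 120 x 44 x 6 mm, 180 to 350 g, loose and flat between the rails with 1.5 mm play, long side and axes along the jig's. Its top is 26 mm above the bench, 1 mm above rails and stop: its edges cannot be gripped. At the start it is 40 to 55 mm short of the stop, its rear end under the cover.
- home (a point): Where the blank's centre is when the blank lies against the front stop: jig (-35, 0, 23) mm, axes as the jig. The stop is an aluminium bar across the slideway, 5 mm high, its inner face at jig x = -95 mm.
- keeper (a joint): Angle (rad) of the keeper, a steel bar 10 x 62 x 9 mm hinged at the jig's left side about the jig's x. 0: folded down across the slideway, 2 mm behind the rear end of a blank that is home; pi/2: upright; starts at 2.1 to 2.3, leaning outward to the left. Stiff hinge (0.045 N m): stays where left. It cannot go down while the blank lies under it.
- keeper_hinge (a point): Middle of the keeper's hinge axis: jig (32, 36, 28) mm. Axes as the jig.
- keeper_end (a point): Free end of the keeper, 66 mm from the hinge axis; when folded down it lies at jig (32, -30, 28) mm. The bar's upper face is then 30 mm above the bench.
- multimeter: Bystander: multimeter, loose, 150x68x50, lying right of the jig on the bench (sizes in mm). Origin: centre of its underside.
- marker: Bystander: felt marker, loose, 15x134x15, lying in front of the jig on the bench (sizes in mm). Origin: centre of its underside.
- bearing_b: Bystander: ball bearing, loose, 62 across, 16 high, lying front left of the jig on the bench (sizes in mm). Origin: centre of its underside.
- torch: Bystander: pocket torch, loose, 40x116x41, lying behind the jig on the bench (sizes in mm). Origin: centre of its underside.
- tape_black: Bystander: roll of black tape, loose, 62 across, 19 high, lying back left of the jig on the bench (sizes in mm). Origin: centre of its underside.
- blank: The blank itself (see blank_center); origin: centre of its underside, axes as the jig.
- plunger (a point): Sprung plunger in the left rail, jig (-15, 22, 23) mm, in a block at y 32 to 41 whose top is 29 mm above the bench. It presses sideways on the blank with about 4 N, so the blank drags: it takes a pull of some 2 to 4 N, which fingers get by pressing down with about 8 to 15 N; less and they slip. Over 30 N of blank on jig is too much, also in striking the stop: draw at 40 mm/s or less.
There are look-alikes about, which are no part of the job. There is more than one size of the blank; the job needs the smaller.

How it is judged:
On the way:
1. the blank is home against the front stop (within 2 mm), flat, with the keeper still up (x of blank_center in the frame of home between -0.002 and 0.002 m and z of blank_center in the frame of home below 0.002 m and angle between the x axis of blank_center and the x axis of home, either way round below 0.06 rad and value of joint keeper above 0.8 rad), for 0.2 s.
At the end, for the whole second after the job is handed in: The blank lies flat on the slideway against the front stop (centre within 2 mm of home along the jig), at rest, and the keeper is folded fully down behind it (angle below 0.06 rad) (x of blank_center in the frame of home between -0.002 and 0.002 m and z of blank_center in the frame of home below 0.002 m and angle between the x axis of blank_center and the x axis of home, either way round below 0.06 rad and value of joint keeper below 0.06 rad and linear speed of blank below 0.01 m/s); the robot touches nothing.
It fails at once if the blank is pressed against the jig with more than 30 N (contact force between blank and jig above 30 N).
It fails at once if the blank is lifted out of the slideway (z of blank_center in the frame of home above 0.015 m).
It fails at once if the robot bears on the jig itself with more than 40 N (contact force between the arm and jig above 40 N).
It fails at once if a bystander is moved by more than 25 mm (distance of any of multimeter, marker, bearing_b, torch, tape_black from where it was at the start of the episode above 0.025 m).
It also fails if it takes over 58 s, if anything falls off the work surface, if the arm or the gripper's body presses on something with over 40 N, if the wrist force passes 120 N, or if a joint passes its speed limit or range.

## Working session

There is one attempt and no reset: what is moved stays moved. The work goes in short steps, Python scripts to look and compute and a tool call to move; the robot and the scene stay as the last step left them, time stands still between calls to the robot, and variables do not carry over. Pictures are saved under pics/ and viewed, at most 10 in all, crops included, and the job is handed in when it is done.

Besides the shell and the picture viewer there is one more tool, called after "Call:" in YAML: its name, and indented under it one key for each argument. drive_tool: Moves the arm, as the interface text tells. Its arguments: {"type":"object","properties":{"moves":{"type":"array"},"force":{"type":"number"}},"required":["moves"]}

```bash
mkdir -p pics
cat > h.py <<'E'
from bench import *
import numpy as np, cv2, json
from scipy.spatial.transform import Rotation as R
def snap(n,f):
    d=get_image(n); cv2.imwrite('pics/'+f+'.png',d['img']); np.save('pics/'+f+'.npy',d,allow_pickle=True); return d
def cam(f): return np.load('pics/'+f+'.npy',allow_pickle=True).item()
def rot(q): return R.from_quat(np.roll(q,-1)).as_matrix()
def px2w(d,u,v,z):
    r=rot(d['orientation'])@np.array([(u-d['cx'])/d['fx'],-(v-d['cy'])/d['fy'],-1]); o=np.array(d['xyz']); return o+r*(z-o[2])/r[2]
def w2px(d,p):
    c=rot(d['orientation']).T@(np.array(p)-np.array(d['xyz'])); return d['cx']-d['fx']*c[0]/c[2], d['cy']+d['fy']*c[1]/c[2]
E
python3 - <<'E'
from h import *
for n in ('top','side'):
    d=snap(n,n+'0'); print(n,{k:v for k,v in d.items() if k!='img'})
print(get_state())
E
```

```text
top {'fx': 386.7160967462284, 'fy': 386.7160967462284, 'cx': 320.33157243599777, 'cy': 207.2043367711939, 'xyz': array([0.38320346, 0.04843506, 0.8961205 ]), 'orientation': array([-0.67437237, -0.08131482,  0.08922477,  0.72845641])}
side {'fx': 407.8405463911101, 'fy': 407.8405463911101, 'cx': 312.19430621106966, 'cy': 196.32079786246737, 'xyz': array([ 0.29628649, -0.5716284 ,  0.55844097]), 'orientation': array([ 0.87043795,  0.43764322, -0.09485083, -0.20447375])}
{'time_s': 0.1, 'joint_pos': array([ 1.17203228e+00,  2.38705572e-01, -1.41737877e-02,  1.31917918e+00,
       -1.43133788e-05,  1.57079455e+00]), 'qd': array([-0.0007454 , -0.00138869,  0.00122327, -0.00066748, -0.00034656,
       -0.00023292]), 'tau': array([ 1.93751621e-03, -5.39721465e+01,  3.46998417e+01,  1.34648482e-02,
        1.57625124e-05,  1.54336501e-06]), 'tcp_pos': array([0.2037082 , 0.48346903, 0.23074839]), 'ee_rot': array([-1.17984599e-04,  1.98062718e-01,  9.80189146e-01, -6.20019691e-04]), 'wrist_force': array([0.54564951, 0.21852509, 0.11002411]), 'wrist_torque': array([-0.01583969,  0.00985124,  0.00923346]), 'gripper_force': 0.0, 'width': 0.08570432469228749}
```

View pics/top0.png

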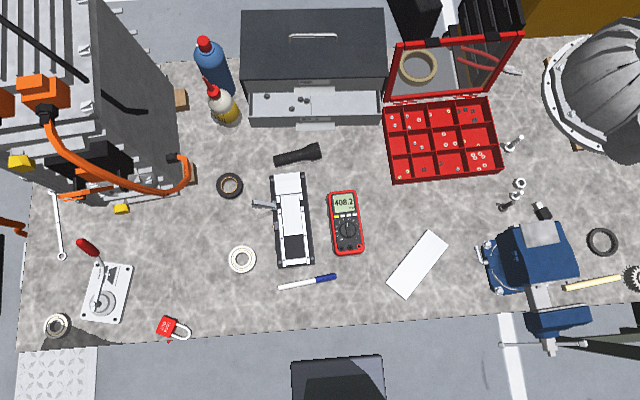

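View pics/side0.png

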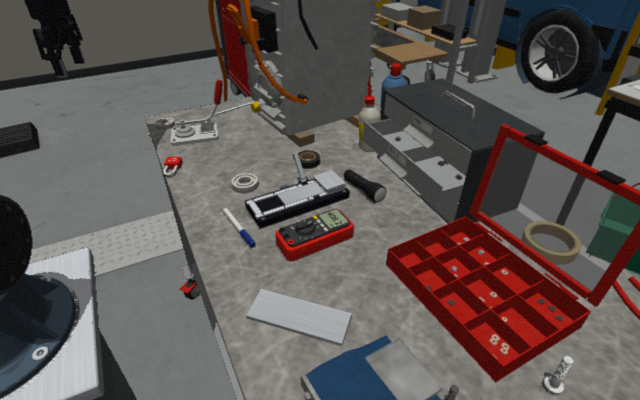

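The jig is at top image (293,220), with the blank in its slideway. The larger plate loose on the bench at (417,264) is the look-alike, since it isn't in a jig. I'll confirm with an enlarged crop.

Run:
```python
from h import *
d=cam('top0'); cv2.imwrite('pics/c1.png',cv2.resize(d['img'][165:275,240:340],None,fx=5.4,fy=5.4,interpolation=cv2.INTER_CUBIC))
```

```text
(no output)
```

View pics/c1.png

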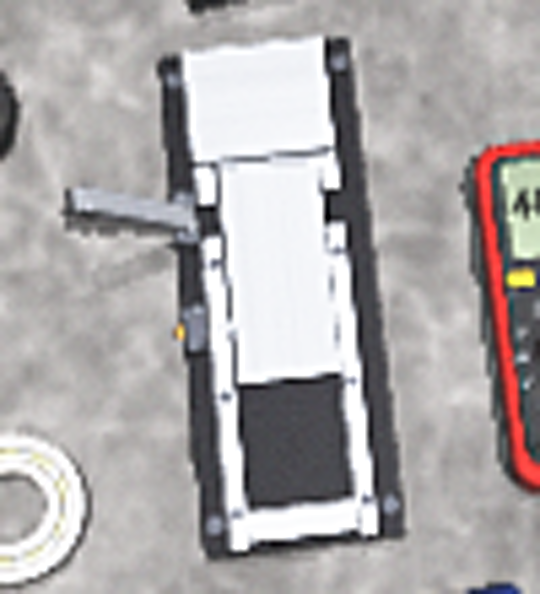

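The crop shows the jig with base corners near (160,65), (348,40), (403,535) and (210,557). The blank's front edge runs (240,383)–(343,372), the stop's inner face is near (245,505)–(355,495), and the keeper end is at (70,202).

Run:
```python
from h import *
d=cam('top0')
P=lambda u,v,z: px2w(d,240+u/5.4-.4,165+v/5.4-.4,z)
TL,TR,BR,BL=[P(*p,.02) for p in((160,65),(348,40),(403,535),(210,557))]
print(TL,TR,BR,BL, np.linalg.norm(TL-BL),np.linalg.norm(TL-TR))
c=(TL+TR+BR+BL)/4; f=(TL+TR-BL-BR); a=np.arctan2(f[1],f[0]); print('c',c,'yaw',a,np.degrees(a))
l=(TL+BL-TR-BR); print('yaw from sides',np.degrees(np.arctan2(-l[0],l[1])))
Rz=R.from_euler('z',a).as_matrix()
J=lambda p: Rz.T@(p-[c[0],c[1],0])*1e3
for n,u,v,z in(('bl',240,383,.026),('br',343,372,.026),('sl',245,505,.025),('sr',355,496,.025),('cov',192,160,.0375),('covr',333,150,.0375),('plung',195,328,.029)): print(n,J(P(u,v,z)))
for x,y,z in((-35,0,23),(32,36,28),(32,36+66*np.cos(2.2),28+66*np.sin(2.2))): print(np.array([x,y,z]), Rz@np.array([x,y,z])/1e3+[c[0],c[1],0], (np.array(w2px(d,Rz@np.array([x,y,z])/1e3+[c[0],c[1],0]))-[239.6,164.6])*5.4)
s=get_state(); print(rot(s['ee_rot']))
```

```text
[0.682735   0.14554534 0.02      ] [0.6879737  0.06217826 0.02      ] [0.46915257 0.05391702 0.02      ] [0.46626356 0.13462785 0.02      ] 0.2167465748550583 0.08353150908245774
c [0.57653121 0.09906712 0.02      ] yaw 0.044030924732266156 2.522786155217045
yaw from sides 2.835867225943294
bl [-38.29560677  20.33530918  26.        ]
br [-38.86701815 -23.27526255  26.        ]
sl [-89.48477741  23.41163431  25.        ]
sr [-91.29763999 -22.43648527  25.        ]
cov [57.98117053 30.3422228  37.5       ]
covr [ 55.14145342 -29.89843923  37.5       ]
plung [-13.1285687   36.67793653  29.        ]
[-35   0  23] [0.54156513 0.09752653 0.023     ] [287.66076652 370.83112123]
[32 36 28] [0.60691559 0.13644076 0.028     ] [186.97158375 225.54727993]
[32.         -2.84107374 81.36076265] [0.60862525 0.09763733 0.08136076] [267.69998964 182.37654725]
[[-9.21542292e-01  3.88277706e-01 -4.76900016e-04]
 [ 3.88277998e-01  9.21541551e-01 -1.16873644e-03]
 [-1.43111239e-05 -1.26220984e-03 -9.99999203e-01]]
```

Call:
drive_tool:
  moves:
    - {"claw": 0, "roll": -8.5}
    - {"roll": -8.5}
    - {"roll": -8.5}
    - {"x": -2.5, "y": -2.9}
    - {"x": -2.5, "y": -2.9}
    - {"x": -2.5, "y": -2.9}
    - {"x": -2.5, "y": -2.9}
    - {"x": -2.5, "y": -2.9}
    - {"x": -2.5, "y": -2.9}
    - {"x": -2.5, "y": -2.9}
    - {"x": -2.5, "y": -2.9}
    - {"x": -2.5, "y": -2.9}
    - {"x": -2.5, "y": -2.9}
    - {"x": -2.5, "y": -2.9}
    - {"x": -2.5, "y": -2.9}
    - {"x": -2.5, "y": -2.9}
    - {"x": -2.5, "y": -2.9}
    - {"claw": 0}

```text
$.moves[0]: bad value
```

Call:
drive_tool:
  moves:
    - {"claw": 0, "x": 0, "y": 0, "z": 0, "roll": -8.5}
    - {"claw": 0, "x": 0, "y": 0, "z": 0, "roll": -8.5}
    - {"claw": 0, "x": 0, "y": 0, "z": 0, "roll": -8.5}

```text
time_s: 0.4
tcp_pos: [0.2038, 0.4836, 0.2309]
ee_rot: [-0.0, -0.026, 1.0, -0.0]
wrist_force: [-0.6, 0.3, -0.3]
width: 0.0443
gripper_force: 0.0
```

Call:
drive_tool:
  moves:
    - {"claw": 0, "x": -2.5, "y": -2.9, "z": 0, "roll": 0}
    - {"claw": 0, "x": -2.5, "y": -2.9, "z": 0, "roll": 0}
    - {"claw": 0, "x": -2.5, "y": -2.9, "z": 0, "roll": 0}
    - {"claw": 0, "x": -2.5, "y": -2.9, "z": 0, "roll": 0}
    - {"claw": 0, "x": -2.5, "y": -2.9, "z": 0, "roll": 0}
    - {"claw": 0, "x": -2.5, "y": -2.9, "z": 0, "roll": 0}
    - {"claw": 0, "x": -2.5, "y": -2.9, "z": 0, "roll": 0}
    - {"claw": 0, "x": -2.5, "y": -2.9, "z": 0, "roll": 0}
    - {"claw": 0, "x": -2.5, "y": -2.9, "z": 0, "roll": 0}
    - {"claw": 0, "x": -2.5, "y": -2.9, "z": 0, "roll": 0}
    - {"claw": 0, "x": -2.5, "y": -2.9, "z": 0, "roll": 0}
    - {"claw": 0, "x": -2.5, "y": -2.9, "z": 0, "roll": 0}
    - {"claw": 0, "x": -2.5, "y": -2.9, "z": 0, "roll": 0}
    - {"claw": 0, "x": -2.5, "y": -2.9, "z": 0, "roll": 0}
    - {"claw": 0, "x": 0, "y": 0, "z": 0, "roll": 0}
    - {"claw": 0, "x": 0, "y": 0, "z": 0, "roll": 0}

```text
time_s: 2.0
tcp_pos: [0.5723, 0.0936, 0.2305]
ee_rot: [-0.001, -0.022, 1.0, -0.0]
wrist_force: [-0.3, 0.3, 0.5]
width: -0.0003
gripper_force: 0.0
```

Run:
```python
from h import *
d=snap('wrist','w1'); print({k:v for k,v in d.items() if k!='img'}, get_state()['tcp_pos'],get_state()['wrist_force'])
```

```text
{'fx': 348.37976864882637, 'fy': 348.37976864882637, 'cx': 322.1716102126073, 'cy': 202.44520529705758, 'xyz': array([0.48985982, 0.08992234, 0.37297928]), 'orientation': array([ 0.68212412, -0.11164389, -0.1159489 ,  0.71330091])} [0.5718118  0.09430893 0.230765  ] [-0.28649001  0.16854242  0.27731751]
```

View pics/w1.png

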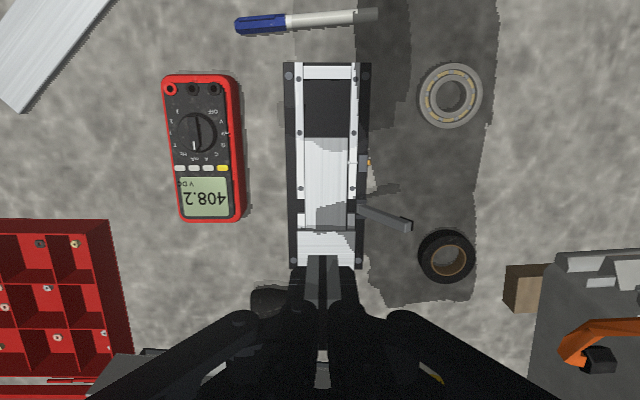

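The wrist view shows the jig with front base corners at (284,62) and (371,62). The stop's inner face is at v≈80, the blank's front edge at v≈137 (u 304–349), the cover front at v≈230 and the keeper end at (408,225).

Run:
```python
from h import *
d=cam('w1')
for n,u,v,z in(('bFR',284,62,.02),('bFL',371,62,.02),('stopin',329,80,.025),('blankL',349,137,.026),('blankR',304,137,.026),('covR',295,231,.0375),('covL',354,230,.0375),('railL',348,170,.026),('railR',304,170,.026),('keepend',410,226,.081)): print(n,px2w(d,u,v,z).round(4))
```

```text
bFR [0.4703 0.0527 0.02  ]
bFL [0.4667 0.1345 0.02  ]
stopin [0.4845 0.0957 0.025 ]
blankL [0.5367 0.1182 0.026 ]
blankR [0.5387 0.0737 0.026 ]
covR [0.6349 0.0676 0.0375]
covL [0.631  0.1291 0.0375]
railL [0.57   0.1194 0.026 ]
railR [0.572  0.0747 0.026 ]
keepend [0.6065 0.1743 0.081 ]
```

Call:
drive_tool:
  moves:
    - {"claw": 0, "x": 0, "y": 0.4, "z": 4.5, "roll": 0}
    - {"claw": 0, "x": 0, "y": 0, "z": 4.5, "roll": 0}
    - {"claw": 0, "x": 0, "y": 0, "z": 4.5, "roll": 0}
    - {"claw": 0, "x": 0, "y": 0, "z": 4, "roll": 0}
    - {"claw": 0, "x": 0, "y": 0, "z": 1.5, "roll": 0}
    - {"claw": 0, "x": 0, "y": 0, "z": 0.4, "roll": 0}
    - {"claw": 0, "x": 0, "y": 0, "z": 0, "roll": 0}
    - {"claw": 0, "x": 0, "y": 0, "z": 0, "roll": 0}
    - {"claw": 0, "x": 0, "y": 0, "z": 0, "roll": 0}

```text
time_s: 2.95
tcp_pos: [0.573, 0.0988, 0.0388]
ee_rot: [0.001, -0.023, 1.0, 0.0]
wrist_force: [0.2, 0.6, -0.5]
width: -0.0
gripper_force: 0.0
```

Call:
drive_tool:
  moves:
    - {"claw": 0, "x": 0, "y": 0, "z": 0.3, "roll": 0}
    - {"claw": 0, "x": 0, "y": 0, "z": 0.3, "roll": 0}
    - {"claw": 0, "x": 0, "y": 0, "z": 0.3, "roll": 0}
    - {"claw": 0, "x": 0, "y": 0, "z": 0.1, "roll": 0}
    - {"claw": 0, "x": 0, "y": 0, "z": 0, "roll": 0}
    - {"claw": 0, "x": 0, "y": 0, "z": 0, "roll": 0}

```text
time_s: 3.55
tcp_pos: [0.572, 0.0983, 0.0272]
ee_rot: [-0.0, -0.023, 1.0, -0.0]
wrist_force: [-0.1, 0.5, -0.7]
width: -0.0002
gripper_force: 0.0
```

Call:
drive_tool:
  moves:
    - {"claw": 0, "x": 0, "y": 0, "z": 0.05, "roll": 0}
    - {"claw": 0, "x": 0, "y": 0, "z": 0.05, "roll": 0}
    - {"claw": 0, "x": 0, "y": 0, "z": 0, "roll": 0}
    - {"claw": 0, "x": 0, "y": 0, "z": 0, "roll": 0}

```text
time_s: 3.95
tcp_pos: [0.572, 0.0984, 0.0263]
ee_rot: [-0.0, -0.023, 1.0, -0.0]
wrist_force: [-1.5, 0.4, 0.9]
width: 0.0
gripper_force: 0.0
```

Call:
drive_tool:
  moves:
    - {"claw": 0, "x": 0, "y": 0, "z": 0.05, "roll": 0}
    - {"claw": 0, "x": 0, "y": 0, "z": 0.05, "roll": 0}
    - {"claw": 0, "x": 0, "y": 0, "z": 0, "roll": 0}
    - {"claw": 0, "x": 0, "y": 0, "z": 0, "roll": 0}

```text
time_s: 4.35
tcp_pos: [0.5724, 0.0984, 0.0258]
ee_rot: [0.0, -0.023, 1.0, -0.0]
wrist_force: [-0.8, -0.0, 4.3]
width: 0.0003
gripper_force: 2.6
```

Call:
drive_tool:
  moves:
    - {"claw": 0, "x": 0, "y": 0, "z": 0.05, "roll": 0}
    - {"claw": 0, "x": 0, "y": 0, "z": 0.05, "roll": 0}
    - {"claw": 0, "x": 0, "y": 0, "z": 0, "roll": 0}
    - {"claw": 0, "x": 0, "y": 0, "z": 0, "roll": 0}

```text
time_s: 4.75
tcp_pos: [0.5728, 0.0984, 0.0254]
ee_rot: [0.001, -0.023, 1.0, 0.0]
wrist_force: [-1.3, -0.5, 9.9]
width: -0.0002
gripper_force: 5.0
```

Call:
drive_tool:
  moves:
    - {"claw": 0, "x": 0, "y": 0, "z": 0.04, "roll": 0}
    - {"claw": 0, "x": 0.05, "y": 0, "z": 0, "roll": 0}
    - {"claw": 0, "x": 0.1, "y": 0, "z": 0, "roll": 0}
    - {"claw": 0, "x": 0.15, "y": 0, "z": 0, "roll": 0}
    - {"claw": 0, "x": 0.2, "y": 0, "z": 0, "roll": 0}
    - {"claw": 0, "x": 0.2, "y": 0, "z": 0, "roll": 0}
    - {"claw": 0, "x": 0.2, "y": 0, "z": 0, "roll": 0}
    - {"claw": 0, "x": 0.2, "y": 0, "z": 0, "roll": 0}

```text
time_s: 5.55
tcp_pos: [0.5632, 0.098, 0.0255]
ee_rot: [0.002, -0.023, 1.0, 0.0]
wrist_force: [1.7, -1.4, 9.5]
width: -0.0002
gripper_force: 4.9
```

Run:
```python
from h import *
d=snap('wrist','w2'); print(d['xyz'],d['orientation'])
b=np.array([.5377,.096,.026]);print([w2px(d,b+[dx,dx*.046,0]) for dx in(0,-.01,-.053)])
s=get_state(); print(s['tcp_pos'],s['wrist_force'])
cv2.imwrite('pics/w2c.png',cv2.resize(d['img'][30:330,240:440],None,fx=2,fy=2))
```

```text
[0.47989426 0.09411854 0.16742101] [ 0.68119897 -0.113595   -0.11831447  0.71348849]
[(np.float64(320.66667121926594), np.float64(222.90193678518102)), (np.float64(320.6381523134819), np.float64(201.24181839144478)), (np.float64(320.49996661629376), np.float64(96.2897355844129))]
[0.56272165 0.09798401 0.0254163 ] [ 1.5199253  -0.59973857 10.74291445]
```

View pics/w2c.png

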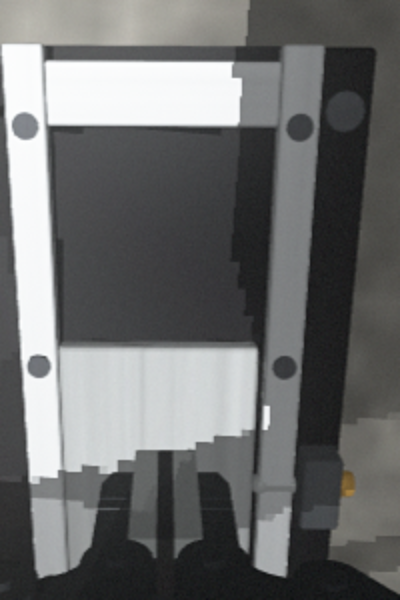

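The blank's front edge is now at crop (160,345) and the stop's inner face at v≈127. The blank followed the fingers, with about 45 mm left.

Call:
drive_tool:
  moves:
    - {"claw": 0, "x": 0.2, "y": 0, "z": 0.02, "roll": 0}
    - {"claw": 0, "x": 0.2, "y": 0, "z": 0, "roll": 0}
    - {"claw": 0, "x": 0.2, "y": 0, "z": 0, "roll": 0}
    - {"claw": 0, "x": 0.2, "y": 0, "z": 0, "roll": 0}
    - {"claw": 0, "x": 0.2, "y": 0, "z": 0, "roll": 0}
    - {"claw": 0, "x": 0.2, "y": 0, "z": 0, "roll": 0}
    - {"claw": 0, "x": 0.2, "y": 0, "z": 0, "roll": 0}
    - {"claw": 0, "x": 0.2, "y": 0, "z": 0, "roll": 0}
    - {"claw": 0, "x": 0.2, "y": 0, "z": 0, "roll": 0}
    - {"claw": 0, "x": 0.2, "y": 0, "z": 0, "roll": 0}

```text
time_s: 6.6
tcp_pos: [0.5434, 0.0972, 0.0253]
ee_rot: [0.002, -0.023, 1.0, 0.0]
wrist_force: [2.5, -0.6, 11.2]
width: -0.0001
gripper_force: 5.3
```

Call:
drive_tool:
  moves:
    - {"claw": 0, "x": 0.2, "y": 0, "z": 0, "roll": 0}
    - {"claw": 0, "x": 0.2, "y": 0, "z": 0, "roll": 0}
    - {"claw": 0, "x": 0.2, "y": 0, "z": 0, "roll": 0}
    - {"claw": 0, "x": 0.2, "y": 0, "z": 0, "roll": 0}
    - {"claw": 0, "x": 0.2, "y": 0, "z": 0, "roll": 0}
    - {"claw": 0, "x": 0.2, "y": 0, "z": 0, "roll": 0}
    - {"claw": 0, "x": 0.2, "y": 0, "z": 0, "roll": 0}
    - {"claw": 0, "x": 0.2, "y": 0, "z": 0, "roll": 0}
    - {"claw": 0, "x": 0.2, "y": 0, "z": 0, "roll": 0}
    - {"claw": 0, "x": 0.1, "y": 0, "z": 0, "roll": 0}

```text
time_s: 7.6
tcp_pos: [0.5242, 0.0964, 0.0253]
ee_rot: [0.002, -0.023, 1.0, 0.0]
wrist_force: [1.9, 0.1, 10.3]
width: 0.0002
gripper_force: 5.4
```

Run:
```python
from h import *
d=snap('wrist','w3')
g=cv2.cvtColor(d['img'],cv2.COLOR_BGR2GRAY)
print([int(x) for x in g[70:220,300:312].mean(1)])
print(w2px(d,[.4835,.0945,.025]),get_state()['tcp_pos'],get_state()['wrist_force'])
```

```text
[110, 92, 91, 91, 91, 104, 175, 171, 171, 171, 172, 172, 172, 172, 173, 172, 172, 172, 173, 173, 172, 171, 170, 167, 165, 163, 161, 159, 157, 155, 153, 153, 151, 150, 150, 149, 148, 147, 146, 148, 149, 151, 153, 155, 156, 159, 160, 161, 161, 161, 162, 162, 161, 162, 162, 162, 163, 163, 163, 163, 163, 164, 164, 166, 165, 164, 164, 164, 164, 164, 164, 164, 162, 163, 165, 56, 41, 45, 45, 45, 46, 45, 53, 61, 60, 60, 60, 60, 59, 68, 100, 116, 232, 239, 237, 235, 235, 234, 233, 230, 229, 230, 231, 232, 232, 231, 232, 232, 232, 231, 230, 230, 230, 230, 230, 229, 231, 236, 188, 47, 55, 59, 58, 58, 58, 59, 58, 59, 59, 54, 65, 97, 103, 120, 173, 186, 195, 196, 195, 195, 195, 194, 195, 195, 194, 194, 195, 195, 195, 194]
(np.float64(322.5506848728878), np.float64(189.0130733810039)) [0.52403883 0.09638749 0.02525224] [-0.02309093 -0.08284669 10.79295189]
```

About 6 mm left, so I'll creep to the stop with a little over-travel and let the fingers slip.

Call:
drive_tool:
  moves:
    - {"claw": 0, "x": 0.1, "y": 0, "z": 0, "roll": 0}
    - {"claw": 0, "x": 0.1, "y": 0, "z": 0, "roll": 0}
    - {"claw": 0, "x": 0.1, "y": 0, "z": 0, "roll": 0}
    - {"claw": 0, "x": 0.1, "y": 0, "z": 0, "roll": 0}
    - {"claw": 0, "x": 0.1, "y": 0, "z": 0, "roll": 0}
    - {"claw": 0, "x": 0.1, "y": 0, "z": 0, "roll": 0}
    - {"claw": 0, "x": 0.1, "y": 0, "z": 0, "roll": 0}
    - {"claw": 0, "x": 0.1, "y": 0, "z": 0, "roll": 0}

```text
time_s: 8.45
tcp_pos: [0.5166, 0.0961, 0.0253]
ee_rot: [0.003, -0.023, 1.0, 0.0]
wrist_force: [3.3, 0.5, 9.5]
width: -0.0
gripper_force: 5.1
```

Run:
```python
from h import *
d=snap('wrist','w4')
g=cv2.cvtColor(d['img'],cv2.COLOR_BGR2GRAY)
print([int(x) for x in g[160:250,300:312].mean(1)])
print(w2px(d,[.4835,.0945,.025]),get_state()['tcp_pos'],get_state()['wrist_force'])
```

```text
[161, 55, 41, 46, 45, 46, 45, 45, 45, 45, 59, 57, 57, 58, 58, 56, 57, 85, 92, 138, 224, 235, 231, 230, 229, 228, 227, 225, 225, 225, 227, 226, 227, 226, 227, 228, 226, 226, 225, 226, 225, 225, 224, 226, 231, 164, 136, 178, 185, 193, 190, 190, 191, 191, 190, 191, 190, 190, 190, 190, 190, 191, 190, 190, 191, 190, 189, 190, 190, 190, 190, 190, 189, 190, 190, 190, 190, 190, 190, 190, 190, 190, 190, 190, 190, 190, 189, 189, 189, 190]
(np.float64(322.4930430611246), np.float64(206.00953154673664)) [0.51642809 0.09606032 0.02527437] [ 1.4128408   0.26649737 10.41132741]
```

The dark gap is gone, so the blank is at the stop. I'll nudge slightly more, then lift.

Call:
drive_tool:
  moves:
    - {"claw": 0, "x": 0.05, "y": 0, "z": 0, "roll": 0}
    - {"claw": 0, "x": 0.05, "y": 0, "z": 0, "roll": 0}
    - {"claw": 0, "x": 0.05, "y": 0, "z": 0, "roll": 0}
    - {"claw": 0, "x": 0.05, "y": 0, "z": 0, "roll": 0}

```text
time_s: 8.9
tcp_pos: [0.5147, 0.096, 0.0253]
ee_rot: [0.003, -0.023, 1.0, 0.0]
wrist_force: [2.4, -0.1, 10.5]
width: -0.0002
gripper_force: 5.1
```

Call:
drive_tool:
  moves:
    - {"claw": 0, "x": 0, "y": 0, "z": -0.1, "roll": 0}
    - {"claw": 0, "x": 0, "y": 0, "z": -0.1, "roll": 0}
    - {"claw": 0, "x": 0, "y": 0, "z": -0.1, "roll": 0}
    - {"claw": 0, "x": 0, "y": 0, "z": -0.2, "roll": 0}
    - {"claw": 0, "x": 0, "y": 0, "z": -4, "roll": 0}
    - {"claw": 0, "x": 0, "y": 0, "z": -4, "roll": 0}
    - {"claw": 0, "x": 0, "y": 0, "z": -4, "roll": 0}
    - {"claw": 0, "x": 0, "y": 0, "z": 0, "roll": 0}
    - {"claw": 0, "x": 0, "y": 0, "z": 0, "roll": 0}
    - {"claw": 0, "x": 0, "y": 0, "z": 0, "roll": 0}

```text
time_s: 9.9
tcp_pos: [0.5113, 0.0954, 0.1477]
ee_rot: [-0.001, -0.023, 1.0, -0.0]
wrist_force: [0.0, 0.2, -1.1]
width: 0.0001
gripper_force: 0.0
```

Run:
```python
from h import *
d=snap('wrist','w5'); cv2.imwrite('pics/w5c.png',cv2.resize(d['img'][60:360,220:500],None,fx=2,fy=2,interpolation=cv2.INTER_CUBIC))
Rz=R.from_euler('z',.046).as_matrix()
for p in((-95,0,25),(25,0,26),(25,22,26),(25,-22,26),(32,75,81)): print(p,(np.array(w2px(d,Rz@np.array(p)/1e3+[.5784,.0987,0]))-[220,60])*2)
```

```text
(-95, 0, 25) [205.69186147 200.83892453]
(25, 0, 26) [205.44332924 470.89404093]
(25, 22, 26) [255.54647419 470.94543261]
(25, -22, 26) [155.34868903 470.84265798]
(32, 75, 81) [409.62010011 572.99872183]
```

View pics/w5c.png

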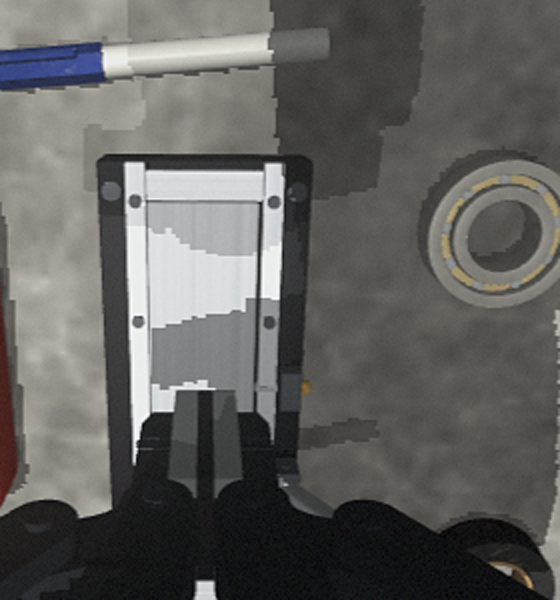

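The blank is flush against the stop (stop and blank meet at v≈200 in the crop) and the keeper is still up. Next I'll go round to the keeper's left side.

Call:
drive_tool:
  moves:
    - {"claw": 0, "x": -2.5, "y": 2.65, "z": 0, "roll": 0}
    - {"claw": 0, "x": -2.5, "y": 2.65, "z": 0, "roll": 0}
    - {"claw": 0, "x": -2.5, "y": 2.65, "z": 0, "roll": 0}
    - {"claw": 0, "x": -2.5, "y": 2.65, "z": 0, "roll": 0}
    - {"claw": 0, "x": 0, "y": 0, "z": 0, "roll": 0}
    - {"claw": 0, "x": 0, "y": 0, "z": 0, "roll": 0}
    - {"claw": 0, "x": 0, "y": 0, "z": 0, "roll": 0}

```text
time_s: 10.65
tcp_pos: [0.606, 0.2053, 0.1477]
ee_rot: [-0.001, -0.023, 1.0, -0.0]
wrist_force: [-1.1, -1.0, 0.4]
width: -0.0
gripper_force: 0.0
```

Run:
```python
from h import *
d=snap('top','t2'); s=get_state(); print(s['tcp_pos'],w2px(d,s['tcp_pos']))
Rz=R.from_euler('z',.046).as_matrix(); print(Rz.T@(s['tcp_pos']-[.5784,.0987,0])*1e3)
d2=snap('side','s2'); a=d2['img'][100:240,220:380]; cv2.imwrite('pics/s2c.png',cv2.resize(a,None,fx=4,fy=4,interpolation=cv2.INTER_CUBIC))
```

```text
[0.60618848 0.20521267 0.14811214] (np.float64(233.1870759140046), np.float64(194.8037265998729))
[ 32.65693756 105.12218084 148.11214408]
```

View pics/s2c.png

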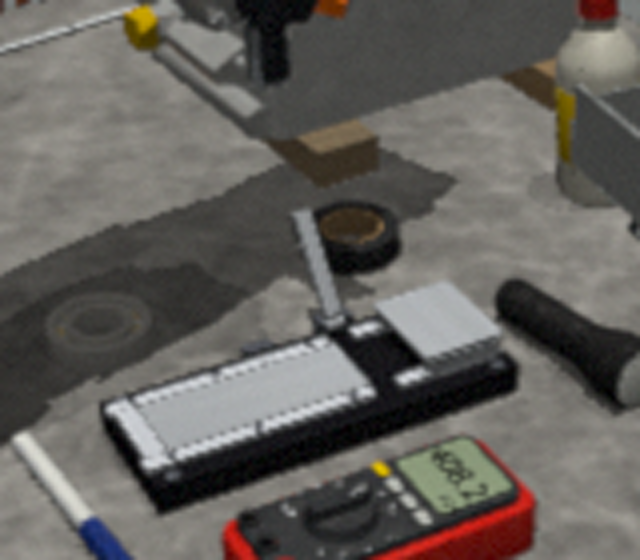

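The blank is home, with its front edge meeting the stop near crop (150,420). Its rear edge at about (370,385) clears the keeper slot, the keeper still leans outward with its end at (303,213), and the fingers are to its left at (270,75). I'll lower and push it over.

Call:
drive_tool:
  moves:
    - {"claw": 0, "x": 0, "y": 0, "z": 4, "roll": 0}
    - {"claw": 0, "x": 0, "y": 0, "z": 3.5, "roll": 0}
    - {"claw": 0, "x": 0, "y": 0, "z": 1.8, "roll": 0}
    - {"claw": 0, "x": 0, "y": 0, "z": 0, "roll": 0}
    - {"claw": 0, "x": 0, "y": -1, "z": 0, "roll": 0}
    - {"claw": 0, "x": 0, "y": -1, "z": 0, "roll": 0}
    - {"claw": 0, "x": 0, "y": -1, "z": 0, "roll": 0}
    - {"claw": 0, "x": 0, "y": -1, "z": 0, "roll": 0}
    - {"claw": 0, "x": 0, "y": -1, "z": 0, "roll": 0}
    - {"claw": 0, "x": 0, "y": 0, "z": 0, "roll": 0}

```text
time_s: 11.75
tcp_pos: [0.6097, 0.1544, 0.0561]
ee_rot: [0.0, -0.022, 1.0, -0.0]
wrist_force: [0.1, 0.2, -0.4]
width: -0.0001
gripper_force: 0.0
```

Call:
drive_tool:
  moves:
    - {"claw": 0, "x": 0, "y": -0.8, "z": 0, "roll": 0}
    - {"claw": 0, "x": 0, "y": -0.8, "z": 0, "roll": 0}
    - {"claw": 0, "x": 0, "y": -0.8, "z": 0, "roll": 0}
    - {"claw": 0, "x": 0, "y": -0.8, "z": 0, "roll": 0}
    - {"claw": 0, "x": 0, "y": -0.8, "z": 0, "roll": 0}
    - {"claw": 0, "x": 0, "y": -0.8, "z": 0, "roll": 0}
    - {"claw": 0, "x": 0, "y": -0.8, "z": 0, "roll": 0}
    - {"claw": 0, "x": 0, "y": 0, "z": 0, "roll": 0}
    - {"claw": 0, "x": 0, "y": 0, "z": 0, "roll": 0}

```text
time_s: 12.65
tcp_pos: [0.612, 0.0998, 0.0557]
ee_rot: [-0.0, -0.023, 1.0, -0.0]
wrist_force: [-0.8, -0.3, -0.6]
width: -0.0002
gripper_force: 0.0
```

Run:
```python
from h import *
Rz=R.from_euler('z',.046).as_matrix(); s=get_state(); print(Rz.T@(s['tcp_pos']-[.5784,.0987,0])*1e3,s['wrist_force'])
d2=snap('side','s3'); a=d2['img'][100:240,220:380]; cv2.imwrite('pics/s3c.png',cv2.resize(a,None,fx=4,fy=4,interpolation=cv2.INTER_CUBIC))
```

```text
[33.64489202 -0.4118114  55.67710705] [-0.82786645 -0.28556117 -0.64910475]
```

View pics/s3c.png

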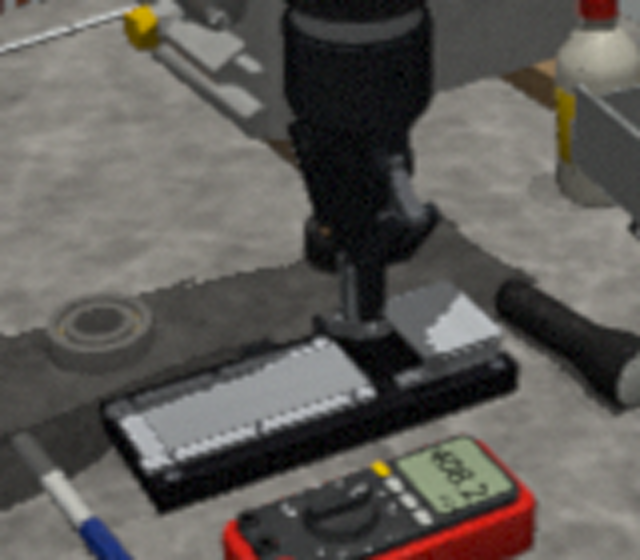

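The keeper is partway down under the fingertips, with its end near (385,325). Now I'll press it down.

Call:
drive_tool:
  moves:
    - {"claw": 0, "x": 0, "y": -0.2, "z": 0.3, "roll": 0}
    - {"claw": 0, "x": 0, "y": -0.2, "z": 0.3, "roll": 0}
    - {"claw": 0, "x": 0, "y": -0.2, "z": 0.3, "roll": 0}
    - {"claw": 0, "x": 0, "y": -0.2, "z": 0.3, "roll": 0}
    - {"claw": 0, "x": 0, "y": -0.2, "z": 0.3, "roll": 0}
    - {"claw": 0, "x": 0, "y": 0, "z": 0.3, "roll": 0}
    - {"claw": 0, "x": 0, "y": 0, "z": 0.3, "roll": 0}
    - {"claw": 0, "x": 0, "y": 0, "z": 0.2, "roll": 0}
    - {"claw": 0, "x": 0, "y": 0, "z": 0.1, "roll": 0}
    - {"claw": 0, "x": 0, "y": 0, "z": 0, "roll": 0}
    - {"claw": 0, "x": 0, "y": 0, "z": 0, "roll": 0}

```text
time_s: 13.8
tcp_pos: [0.6125, 0.0903, 0.0317]
ee_rot: [-0.0, -0.023, 1.0, -0.0]
wrist_force: [0.1, 0.2, 0.3]
width: -0.0001
gripper_force: 0.0
```

Call:
drive_tool:
  moves:
    - {"claw": 0, "x": 0, "y": 0, "z": 0.1, "roll": 0}
    - {"claw": 0, "x": 0, "y": 0, "z": 0.05, "roll": 0}
    - {"claw": 0, "x": 0, "y": 0, "z": 0.05, "roll": 0}
    - {"claw": 0, "x": 0, "y": 0, "z": 0, "roll": 0}
    - {"claw": 0, "x": 0, "y": 0, "z": 0, "roll": 0}

```text
time_s: 14.3
tcp_pos: [0.6126, 0.0902, 0.03]
ee_rot: [0.0, -0.023, 1.0, -0.0]
wrist_force: [-0.8, 0.5, 4.3]
width: 0.0004
gripper_force: 2.3
```

Call:
drive_tool:
  moves:
    - {"claw": 0, "x": 0, "y": 0, "z": 0.05, "roll": 0}
    - {"claw": 0, "x": 0, "y": 0, "z": 0.05, "roll": 0}
    - {"claw": 0, "x": 0, "y": 0, "z": 0, "roll": 0}
    - {"claw": 0, "x": 0, "y": 0, "z": 0, "roll": 0}

```text
time_s: 14.7
tcp_pos: [0.6127, 0.0903, 0.0298]
ee_rot: [0.0, -0.023, 1.0, 0.0]
wrist_force: [-3.3, -1.3, 12.2]
width: -0.0002
gripper_force: 6.1
```

The bar is on its seat: 12 N at z≈29.8 mm. I'll lift clear and check.

Call:
drive_tool:
  moves:
    - {"claw": 0, "x": 0, "y": 0, "z": -0.2, "roll": 0}
    - {"claw": 0, "x": 0, "y": 0, "z": -0.5, "roll": 0}
    - {"claw": 0, "x": 0, "y": 0, "z": -4, "roll": 0}
    - {"claw": 0, "x": 0, "y": 0, "z": -4, "roll": 0}
    - {"claw": 0, "x": 0, "y": 0, "z": -4, "roll": 0}
    - {"claw": 0, "x": 0, "y": 4, "z": -4, "roll": 0}
    - {"claw": 0, "x": 0, "y": 4, "z": 0, "roll": 0}
    - {"claw": 0, "x": 0, "y": 4, "z": 0, "roll": 0}
    - {"claw": 0, "x": 0, "y": 4, "z": 0, "roll": 0}
    - {"claw": 0, "x": 0, "y": 0, "z": 0, "roll": 0}
    - {"claw": 0, "x": 0, "y": 0, "z": 0, "roll": 0}

```text
time_s: 15.8
tcp_pos: [0.6049, 0.2462, 0.1906]
ee_rot: [-0.0, -0.024, 1.0, -0.0]
wrist_force: [-0.1, 0.7, -0.0]
width: 0.0001
gripper_force: 0.0
```

Run:
```python
from h import *
d2=snap('side','s4'); a=d2['img'][130:250,230:380]; d=snap('top','t4'); b=d['img'][165:275,240:340]
a=cv2.resize(a,(500,400),interpolation=cv2.INTER_CUBIC); b=cv2.resize(b,(300,330),interpolation=cv2.INTER_CUBIC)
c=np.zeros((400,800,3),np.uint8); c[:,:500]=a; c[:330,500:]=b; cv2.imwrite('pics/f.png',c); print(get_state()['tcp_pos'])
```

```text
[0.60521287 0.24465778 0.19089654]
```

View pics/f.png

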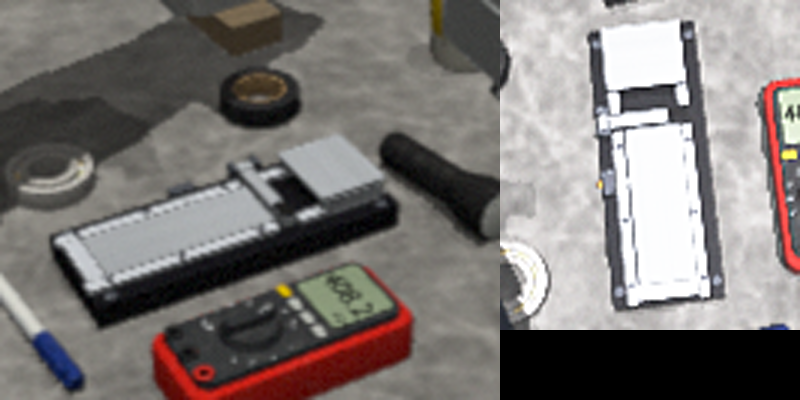

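Run:
```python
from h import *
Rz=R.from_euler('z',.046).as_matrix(); dt,ds=cam('t4'),cam('s4')
for th in(0,.1,.2,.4,.7):
    c,s=np.cos(th),np.sin(th)
    for e in(66,4):
        for x in (27,37):
            p=Rz@np.array([x,36-e*c+2*s,28+e*s+2*c])/1e3+[.5784,.0987,0]
            u,v=w2px(dt,p);a,b=w2px(ds,p); print(th,e,x,'top',round(500+(u-240)*3),round((v-165)*3),'side',round((a-230)*10/3),round((b-130)*10/3))
t=cv2.resize(dt['img'][185:225,262:317],(550,400),interpolation=cv2.INTER_CUBIC)
s=cv2.resize(ds['img'][165:205,290:345],(550,400),interpolation=cv2.INTER_CUBIC)
t=(t*.6).astype(np.uint8)
cv2.imwrite('pics/g.png',cv2.resize(np.vstack([t,s]),(412,600)))
```

```text
0 66 27 top 689 117 side 281 215
0 66 37 top 687 105 side 294 211
0 4 27 top 608 127 side 237 168
0 4 37 top 607 114 side 250 164
0.1 66 27 top 688 115 side 280 207
0.1 66 37 top 686 103 side 294 202
0.1 4 27 top 608 127 side 237 168
0.1 4 37 top 607 114 side 250 164
0.2 66 27 top 686 113 side 280 198
0.2 66 37 top 684 101 side 293 193
0.2 4 27 top 608 127 side 237 167
0.2 4 37 top 606 114 side 250 163
0.4 66 27 top 679 110 side 276 179
0.4 66 37 top 678 97 side 290 174
0.4 4 27 top 607 127 side 236 166
0.4 4 37 top 606 114 side 249 162
0.7 66 27 top 663 106 side 268 149
0.7 66 37 top 662 93 side 281 145
0.7 4 27 top 605 127 side 236 164
0.7 4 37 top 604 114 side 249 160
```

View pics/g.png

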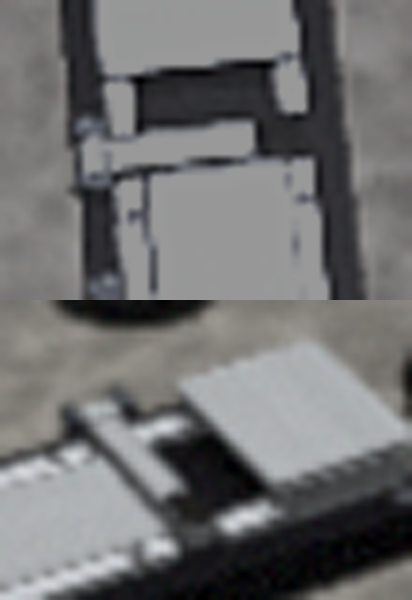

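Run:
```python
from h import *
Rz=R.from_euler('z',.046).as_matrix()
W=lambda x,y,z: Rz@np.array([x,y,z])/1e3+[.5784,.0987,0]
for th in(2.1,2.2,2.3):
  for e in(51,66):
    p=W(32,36-e*np.cos(th),28+e*np.sin(th)); print(th,e,'c1',((np.array(w2px(cam('top0'),p))-[239.6,164.6])*5.4).round(),'s2c',((np.array(w2px(cam('s2'),p))-[220,100])*4).round())
for f in('t4','s4'):
  g=cam(f)['img'].astype(int)
  for x,z in((32,30),(32,20),(44,20)):
    print(f,x,z,[(y,g[tuple(np.round(w2px(cam(f),W(x,y,z))[::-1]).astype(int))].tolist()) for y in range(30,-43,-4)])
```

```text
2.1 51 c1 [112. 203.] s2c [306. 233.]
2.1 66 c1 [ 89. 197.] s2c [299. 207.]
2.2 51 c1 [103. 206.] s2c [303. 234.]
2.2 66 c1 [ 76. 201.] s2c [295. 209.]
2.3 51 c1 [ 94. 209.] s2c [300. 235.]
2.3 66 c1 [ 66. 205.] s2c [292. 211.]
t4 32 30 [(30, [255, 255, 255]), (26, [255, 255, 255]), (22, [255, 255, 255]), (18, [255, 255, 255]), (14, [255, 255, 255]), (10, [255, 255, 255]), (6, [255, 255, 255]), (2, [255, 255, 255]), (-2, [255, 255, 255]), (-6, [255, 255, 255]), (-10, [255, 255, 255]), (-14, [54, 52, 52]), (-18, [67, 61, 62]), (-22, [74, 72, 74]), (-26, [77, 74, 73]), (-30, [94, 87, 87]), (-34, [89, 86, 84]), (-38, [87, 81, 80]), (-42, [204, 206, 210])]
t4 32 20 [(30, [255, 255, 255]), (26, [255, 255, 255]), (22, [255, 255, 255]), (18, [255, 255, 255]), (14, [255, 255, 255]), (10, [255, 255, 255]), (6, [255, 255, 255]), (2, [255, 255, 255]), (-2, [255, 255, 255]), (-6, [255, 255, 255]), (-10, [255, 255, 255]), (-14, [85, 77, 75]), (-18, [86, 82, 81]), (-22, [78, 75, 78]), (-26, [75, 72, 74]), (-30, [90, 83, 84]), (-34, [92, 83, 87]), (-38, [86, 78, 82]), (-42, [174, 176, 176])]
t4 44 
[... 965 characters left out ...]
32, 129, 128]), (6, [138, 136, 134]), (2, [93, 90, 88]), (-2, [97, 93, 91]), (-6, [68, 66, 66]), (-10, [70, 68, 68]), (-14, [60, 59, 58]), (-18, [66, 66, 66]), (-22, [74, 72, 71]), (-26, [65, 65, 64]), (-30, [30, 28, 27]), (-34, [22, 20, 19]), (-38, [24, 20, 20]), (-42, [30, 25, 26])]
s4 44 20 [(30, [194, 190, 189]), (26, [187, 184, 182]), (22, [87, 85, 84]), (18, [49, 49, 47]), (14, [52, 50, 49]), (10, [107, 107, 104]), (6, [105, 103, 102]), (2, [83, 81, 78]), (-2, [31, 28, 27]), (-6, [26, 23, 20]), (-10, [30, 27, 28]), (-14, [28, 25, 24]), (-18, [52, 48, 49]), (-22, [150, 148, 145]), (-26, [179, 176, 173]), (-30, [94, 92, 91]), (-34, [28, 25, 30]), (-38, [23, 21, 18]), (-42, [20, 23, 21])]
```

Both views put the end of the bright bar at y≈-13, where y=-30 was expected. I'll check that at closer range with the wrist camera before signing off.

Call:
drive_tool:
  moves:
    - {"claw": 0, "x": 1.5, "y": -3.5, "z": -1, "roll": 0}
    - {"claw": 0, "x": 1.5, "y": -3.5, "z": -1, "roll": 0}
    - {"claw": 0, "x": 1.5, "y": -3.5, "z": -1, "roll": 0}
    - {"claw": 0, "x": 1.5, "y": -3.5, "z": -1, "roll": 0}
    - {"claw": 0, "x": 0, "y": 0, "z": 0, "roll": 0}
    - {"claw": 0, "x": 0, "y": 0, "z": 0, "roll": 0}
    - {"claw": 0, "x": 0, "y": 0, "z": 0, "roll": 0}

```text
time_s: 16.6
tcp_pos: [0.552, 0.1024, 0.2309]
ee_rot: [0.0, -0.023, 1.0, 0.0]
wrist_force: [0.0, 0.2, -0.1]
width: 0.0001
gripper_force: 0.0
```

Run:
```python
from h import *
Rz=R.from_euler('z',.046).as_matrix()
W=lambda x,y,z: Rz@np.array([x,y,z])/1e3+[.5784,.0987,0]
d=snap('wrist','w6'); print(get_state()['tcp_pos'],w2px(d,W(32,-30,30)),w2px(d,W(32,36,30)))
g=cv2.cvtColor(d['img'],cv2.COLOR_BGR2GRAY).astype(np.float32)
ys=np.arange(48,-46,-3);xs=np.arange(50,12,-2)
m=np.array([[w2px(d,W(x,y,30)) for y in ys] for x in xs],np.float32)
o=cv2.remap(g,m[...,0],m[...,1],cv2.INTER_LINEAR)
print('      '+' '.join('%3d'%y for y in ys))
for x,r in zip(xs,o): print('%4d: '%x+' '.join('%3d'%v for v in r))
```

```text
[0.5520142  0.10286502 0.23069841] (np.float64(289.6869792650247), np.float64(224.9726090682324)) (np.float64(351.77924306827816), np.float64(224.9522272066971))
       48  45  42  39  36  33  30  27  24  21  18  15  12   9   6   3   0  -3  -6  -9 -12 -15 -18 -21 -24 -27 -30 -33 -36 -39 -42 -45
  50:  73  71  73  44  34  48  43 228 224 162  39  39  40  42  39  39  43  41  43  42  41  42  41  43 136 223 232  57  51  50  91 158
  48:  74  71  76  48  33  40  40 227 223 156  41  43  44  43  42  42  43  43  41  41  42  42  41  44 132 222 230  56  49  52  93 155
  46:  77  76  79  50  34  35  45 226 223 161  48  47  47  49  51  49  46  49  51  51  51  52  51  50 139 223 228  61  53  49  97 145
  44:  75  78  79  57  52  54  51 225 224 156  47  48  48  50  51  50  50  50  51  51  51  51  50  50 119 223 229  60  51  52  74 135
  42:  75  80  80  62  64  63  55 224 224 155  49  47  49  50  48  50  49  51  49  49  50  48  53  52 122 224 227  56  52  52  74 123
  40:  76  84  79  52  53  52  48 220 218 145  48  47  49  49  49  48  52  52  49  50  52  50  52  52 125 225 229  53  52  52  81 120

[... 1041 characters left out ...]
72  64  59  56  56  54 117 137
  22:  94  85  83  48  44  41  41  56  57  40 114 116 115 119 116 118 122 119 198 197 197 199 189 189 101  51  61  53  57  55  96 137
  20:  87  83  84  51  46  46  37 140 139  84 122 129 123 125 126 128 124 121 210 209 208 211 205 209 203 231 236  58  58  58  97 140
  18:  83  83  84  48  40  39  37 139 137  82 123 128 123 125 126 127 128 122 210 209 207 210 206 207 203 225 231  57  58  55 102 144
  16:  79  79  83  48  38  36  32 139 136  81 126 128 125 125 127 128 126 120 208 208 208 209 207 209 205 226 232  56  57  57  85 155
  14:  77  76  83  54  38  41  38 141 141  85 125 128 124 126 127 127 123 187 207 209 209 212 208 209 204 229 234  59  58  58  94 160
```

The edges are parallel and the bar is flat at z≈30. Its front face shows out to y≈-30, so the top of the tip is probably dark. I'll confirm by touching the free end gently, which also makes sure it's fully shut.

Call:
drive_tool:
  moves:
    - {"claw": 0, "x": -2.9, "y": -1.9, "z": 0, "roll": 0}
    - {"claw": 0, "x": -2.8, "y": -1.9, "z": 0, "roll": 0}
    - {"claw": 0, "x": 0, "y": 0, "z": 4.5, "roll": 0}
    - {"claw": 0, "x": 0, "y": 0, "z": 4.5, "roll": 0}
    - {"claw": 0, "x": 0, "y": 0, "z": 4.5, "roll": 0}
    - {"claw": 0, "x": 0, "y": 0, "z": 4, "roll": 0}
    - {"claw": 0, "x": 0, "y": 0, "z": 1.5, "roll": 0}
    - {"claw": 0, "x": 0, "y": 0, "z": 0.4, "roll": 0}
    - {"claw": 0, "x": 0, "y": 0, "z": 0.2, "roll": 0}
    - {"claw": 0, "x": 0, "y": 0, "z": 0, "roll": 0}
    - {"claw": 0, "x": 0, "y": 0, "z": 0, "roll": 0}
    - {"claw": 0, "x": 0, "y": 0, "z": 0, "roll": 0}

```text
time_s: 17.85
tcp_pos: [0.6113, 0.0676, 0.0362]
ee_rot: [0.001, -0.023, 1.0, 0.0]
wrist_force: [0.2, -0.3, 0.5]
width: 0.0001
gripper_force: 0.0
```

Call:
drive_tool:
  moves:
    - {"claw": 0, "x": 0, "y": 0, "z": 0.2, "roll": 0}
    - {"claw": 0, "x": 0, "y": 0, "z": 0.2, "roll": 0}
    - {"claw": 0, "x": 0, "y": 0, "z": 0.1, "roll": 0}
    - {"claw": 0, "x": 0, "y": 0, "z": 0.05, "roll": 0}
    - {"claw": 0, "x": 0, "y": 0, "z": 0.05, "roll": 0}
    - {"claw": 0, "x": 0, "y": 0, "z": 0.05, "roll": 0}
    - {"claw": 0, "x": 0, "y": 0, "z": 0, "roll": 0}
    - {"claw": 0, "x": 0, "y": 0, "z": 0, "roll": 0}

```text
time_s: 18.65
tcp_pos: [0.6106, 0.0675, 0.0296]
ee_rot: [0.0, -0.023, 1.0, -0.0]
wrist_force: [-3.0, -0.0, 10.9]
width: 0.0001
gripper_force: 5.1
```

The solid contact at z≈30 with the fingers wholly beyond y=-18 shows the bar reaches there and is fully down. I'll retreat and hand in.

Call:
drive_tool:
  moves:
    - {"claw": 0, "x": 0, "y": 0, "z": -0.2, "roll": 0}
    - {"claw": 0, "x": 0, "y": 0, "z": -0.5, "roll": 0}
    - {"claw": 0, "x": 0, "y": 0, "z": -4, "roll": 0}
    - {"claw": 0, "x": 0, "y": 0, "z": -4, "roll": 0}
    - {"claw": 0, "x": 0, "y": 0, "z": -4, "roll": 0}
    - {"claw": 0, "x": 0, "y": 0, "z": -4, "roll": 0}
    - {"claw": 0, "x": 0, "y": 0, "z": 0, "roll": 0}
    - {"claw": 0, "x": 0, "y": 0, "z": 0, "roll": 0}
    - {"claw": 0, "x": 0, "y": 0, "z": 0, "roll": 0}

```text
time_s: 19.55
tcp_pos: [0.6099, 0.0674, 0.1944]
ee_rot: [-0.001, -0.023, 1.0, -0.0]
wrist_force: [-0.6, -0.1, -0.6]
width: 0.0001
gripper_force: 0.0
```

Run:
```python
from h import *
print(get_state()['tcp_pos'],get_state()['wrist_force'])
print(sign_off())
```

```text
[0.60990478 0.06737963 0.19437932] [-0.55447646 -0.08525006 -0.58963137]
the job is handed in; nothing more can be done
None
```

I handed the job in at about 20 s with the blank home against the front stop, the keeper folded fully down behind it and the bystanders untouched; the sign-off gave no verdict, but every wrist-force reading stayed near 12 N or less.

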